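Put three mixed-up bench tools back on their colour-coded mats

ROBOT

A 6-joint arm with a two-finger parallel gripper is mounted at the origin on the work surface. World frame = base frame: x ahead of the robot, y to its left, z up, the work surface at z = 0. Lengths are in mm, angles in degrees, forces in N, time in s.
With the tool pointing down it reaches from about 300 to 850 mm from the base axis. Payload 4.2 kg.
Tool frame: the origin (TCP) lies at the very end of the fingers, on their centre line; the grasp point (between the pads) lies 19 mm behind it (env.tcp_to_grasp is the distance from the TCP to the grasp point, in mm); z points along the fingers, y is the line along which they close (so a half turn about z gives the same grasp; the last joint's range is limited). The gripper opens to 91 mm and grips with 3 to 60 N. Pads are 32 mm wide; open, the fingers measure 118 mm over their backs; the gripper's body (76 mm by 178 mm) begins 60 mm behind the grasp point.
Start: joints at [64.458, 18.312, 89.639, -0, 72.044, -1.146], TCP at [237.508, 523.673, 213.976] pointing down, gripper open.
Joint ranges: [-177.97, 177.97], [-48.28, 115.42], [12.27, 149.76], [-77.06, 257.06], [2.81, 150.46], [-146.56, 146.56]. Speed limits (degrees/s): [147.25, 147.25, 180, 180, 180, 180].

INTERFACE

Orientations are given as [roll, pitch, yaw] about the fixed x, y, z axes, in that order (R = Rz(yaw) Ry(pitch) Rx(roll)).
In Python, from workcell import env gives the robot as it stands.
- The arm moves only by the tool move_arm, never from a script. Its argument "plan" is a list of rows, each a list of 3 entries, a list of its own where there are three numbers: the shift along the world's x, y, z in cm, then the turn about the world's z in degrees, then the closure, from 0 (fully open) to 1 (shut). In form: [[[x, y, z], turn, claw], ...]. A call has 1 to 5 rows; each row shifts and turns the commanded pose from where the row before left it; what a row does not reach is not made up. A row lasts 1/10 s, in which the tool goes at most 50 mm and 8.59 degrees, less where a joint would pass 70% of its speed; a pose out of reach is approached as far as the arm can. A call is refused whole if a number of a shift passes 5 or a number of a turn 8.59, either way. A call with a gripper value outside its range is refused whole. The fingers move at their own pace and stop on an object; "squeeze" is the grip in N (left out, the last holds). Time passes only in rows, so rows that do not move let the fingers close. It gives the time, the measured TCP pose, the force, the opening and the grip force at its end, in the units of the state.
- env.state(): the state, without advancing time (a new reading comes with each control period).
- env.grab_frame(name): name is "scene" or "top"; returns a dict with "frame" (480x640x3 uint8, red, green, blue), "z_map" (480x640 float32, mm along the optical axis (not along the pixel's ray), 0 where there is no reading), "fovy" (degrees; the focal length in pixels is half the picture's height over the tangent of half this angle, whatever the lens; pixels are square), "cx", "cy" (the principal point, pixels), "position" and "orientation" of the camera in the world. Camera axes: x right, y down, z forward; pixel columns grow to the right and rows downward; lengths in mm; the calibration is good to about 2 mm. A picture is of the moment at which its call begins.
- env.job_done(): hands the job in; it is judged then, once.
Trained networks look in a picture, given as the dict that the camera call returned (one of the last four; its "shot" number tells which), for a name from the list of things; names that differ only in an ending like _2 or _b are one class to them, and where a whole thing is asked for, a point or a joint stands for the part that bears it (a point fixed in the world has none). Each returns a list of dicts, best first, with "score" (0 to 1); they miss things now and then, are a little off and sometimes report something else, mostly with a low value. They report only what shows in the picture. A call takes as long as a camera call.
- env.search_frame(picture, label): "point" ([column, row] in pixels, amid what is visible of it).
- env.landmark_of(picture, label): "point" ([column, row] in pixels: a listed point, or the origin of a listed thing).
The state is a dict: "time_s": time; "qpos": joint angles; "qvel": joint speeds; "effort": joint torques, N m; "ee_pos": TCP position; "ee_rot": TCP orientation; "force": force on the tool from outside, world axes, zero at the start; "torque": the same for the moment, N m; "gripper_width": finger opening in mm; "gripper_force": force on a finger pad.
Only numpy, scipy, OpenCV 4.12 (cv2) and the standard library are available. Lean on these libraries where they do the work, as an engineer would, in place of code of your own. Each camera call takes 0.05 s, during which the arm holds its last target. There are 200 camera calls.

TASK

The screwdriver, pliers and spanner lie on one another's mats: swap them round, first parking one on the empty grey mat, so that in the end each tool lies centred and lengthways (either way round) on the mat of its own handle colour and the grey mat is empty again. Set the tools down rather than dropping them, and leave the spray can, tape roll and hex-key stand where they are.

Things in the scene. Friction and masses are not known exactly. Their poses are not given: they have to be found in the camera images.
- screwdriver: Screwdriver with a green and black handle and a thin steel shaft. Lies along its own x axis, handle to -x, blade to +x; 170 mm long in x, from -85 to +85 mm. Origin: middle of its length, on the underside, z up. Handle: octagonal, 28 mm across flats (wide and high), x from -85 to +20 mm; shaft 6.4 mm thick. Grip across the handle about x = -20 mm. About 0.13 kg.
- pliers: Pliers with two red handles and a steel head. Lies along its own x axis, handles to -x, jaws to +x; 170 mm long in x, from -85 to +85 mm. Origin: middle of its length, on the underside, z up. 14 mm thick throughout. Steel joint block 28 mm wide, x from +8 to +48 mm; the handles spread to about 58 mm wide at the rear end. Grip across the joint block at x = +26 mm. About 0.2 kg.
- spanner: Open-ended steel spanner with a blue grip. Lies along its own x axis, blue grip to -x, steel jaw to +x; 170 mm long in x, from -85 to +85 mm. Origin: middle of its length, on the underside, z up. 12 mm thick throughout. Blue grip 20 mm wide, x from -85 to +30 mm; jaw 44 mm wide. Grip across the blue grip at x = +10 mm. About 0.2 kg.
- mat_green: Green mat, home of the green screwdriver. Fixed flat mat, 200 x 100 x 8 mm (long side along its x), with a cream field in the middle and a broad green border. Origin: centre of the underside; top at z = 8 mm; yaw varies.
- mat_red: Red mat, home of the red pliers. Fixed flat mat, 200 x 100 x 8 mm (long side along its x), with a cream field in the middle and a broad red border. Origin: centre of the underside; top at z = 8 mm; yaw varies.
- mat_blue: Blue mat, home of the blue spanner. Fixed flat mat, 200 x 100 x 8 mm (long side along its x), with a cream field in the middle and a broad blue border. Origin: centre of the underside; top at z = 8 mm; yaw varies.
- mat_spare: Grey mat, the spare one, empty at the start. Fixed flat mat, 200 x 100 x 8 mm (long side along its x), with a cream field in the middle and a broad dark grey border. Origin: centre of the underside; top at z = 8 mm; yaw varies.
- spray_can: Bystander: upright spray can with red cap, 60 mm diameter, 170 mm high. Origin: centre of the base. Not to be disturbed.
- tape_roll: Bystander: roll of beige tape lying flat, 90 mm diameter, 22 mm high. Origin: centre of the underside. Not to be disturbed.
- hexkey_stand: Bystander: red block with five hex keys standing in it, 70 x 110 mm, 35 mm high, keys up to 90 mm high. Origin: centre of the underside. Not to be disturbed.

How it is judged (in metres and radians):
On the way:
1. one of the three tools is parked on the grey mat (its middle within 60 mm of the mat's) and released (((horizontal distance between screwdriver and mat_spare below 0.06 m and height (world z) of screwdriver below 0.02 m and contact force between screwdriver and the fingers below 0.1 N and linear speed of screwdriver below 0.03 m/s) or (horizontal distance between pliers and mat_spare below 0.06 m and height (world z) of pliers below 0.02 m and contact force between pliers and the fingers below 0.1 N and linear speed of pliers below 0.03 m/s) or (horizontal distance between spanner and mat_spare below 0.06 m and height (world z) of spanner below 0.02 m and contact force between spanner and the fingers below 0.1 N and linear speed of spanner below 0.03 m/s))), for 0.2 s.
At the end, for the whole second after the job is handed in: Screwdriver on green, pliers on red, spanner on blue mat, released and at rest: each middle within 15 mm of the mat's centre (horizontally), length within 0.2 rad of its long axis either way round, flat (origin below 18 mm). The grey mat is thereby empty (horizontal distance between screwdriver and mat_green below 0.015 m and angle between the x axis of screwdriver and the x axis of mat_green, either way round below 0.2 rad and height (world z) of each of screwdriver, pliers, spanner below 0.018 m and linear speed of each of screwdriver, pliers, spanner below 0.02 m/s and angular speed of each of screwdriver, pliers, spanner below 0.2 rad/s and contact force between each of screwdriver, pliers, spanner and the fingers below 0.1 N and horizontal distance between pliers and mat_red below 0.015 m and angle between the x axis of pliers and the x axis of mat_red, either way round below 0.2 rad and horizontal distance between spanner and mat_blue below 0.015 m and angle between the x axis of spanner and the x axis of mat_blue, either way round below 0.2 rad); the robot touches nothing.
It fails at once if a tool is dropped: it falls freely from more than about 5 cm ((height (world z) of screwdriver above 0.04 m and linear speed of screwdriver above 0.5 m/s and contact force between screwdriver and the fingers below 0.01 N) or (height (world z) of pliers above 0.04 m and linear speed of pliers above 0.5 m/s and contact force between pliers and the fingers below 0.01 N) or (height (world z) of spanner above 0.04 m and linear speed of spanner above 0.5 m/s and contact force between spanner and the fingers below 0.01 N)).
It fails at once if the spray can is pushed more than 25 mm from its place (distance of spray_can from where it was at the start of the episode above 0.025 m).
It fails at once if the tape roll is pushed more than 25 mm from its place (distance of tape_roll from where it was at the start of the episode above 0.025 m).
It fails at once if the hexkey stand is pushed more than 25 mm from its place (distance of hexkey_stand from where it was at the start of the episode above 0.025 m).
It also fails if it takes over 106 s, if anything falls off the work surface, if the arm or the gripper's body presses on something with over 40 N, if the wrist force passes 120 N, or if a joint passes its speed limit or range.

## Working session

There is one attempt and no reset: what is moved stays moved. The work goes in short steps, Python scripts to look and compute and a tool call to move; the robot and the scene stay as the last step left them, time stands still between calls to the robot, and variables do not carry over. Pictures are saved under pics/ and viewed, at most 14 in all, crops included, and the job is handed in when it is done.

Besides the shell and the picture viewer there is one more tool, called after "Call:" in YAML: its name, and indented under it one key for each argument. move_arm: Moves the arm, as the interface text tells. Its arguments: {"type":"object","properties":{"plan":{"type":"array","items":{"type":"array"}},"squeeze":{"type":"number"}},"required":["plan"]}

```bash
mkdir -p pics
cat > h.py <<'E'
import numpy as np, cv2
from scipy.spatial.transform import Rotation as R
from workcell import env
def cam(p):
    f=240/np.tan(np.radians(p["fovy"])/2); o=np.array(p["orientation"],float)
    M=o if o.shape==(3,3) else R.from_euler('xyz',o,degrees=True).as_matrix()
    return f,M,np.array(p["position"],float)
def world(p,uv,z=None):
    f,M,t=cam(p); uv=np.atleast_2d(np.array(uv,float))
    d=np.c_[(uv[:,0]-p["cx"])/f,(uv[:,1]-p["cy"])/f,np.ones(len(uv))]@M.T
    if z is None:
        k=p["z_map"][uv[:,1].round().astype(int),uv[:,0].round().astype(int)]
    else: k=(z-t[2])/d[:,2]
    return t+d*k[:,None]
E
python3 - <<'E'
from h import *
for n in ["top","scene"]:
    p=env.grab_frame(n); cv2.imwrite(f"pics/{n}0.png",p["frame"][:,:,::-1])
    print(n,p["fovy"],p["cx"],p["cy"],p["position"],p["orientation"],world(p,[[320,240],[100,400]]))
    if n=="top":
        for l in "screwdriver pliers spanner mat_green mat_red mat_blue mat_spare spray_can tape_roll hexkey_stand".split():
            for r in env.landmark_of(p,l)[:2]: print(l,round(r["score"],2),r["point"],world(p,r["point"],8 if l[:3]=="mat" else 15).round(0))
E
```

```text
top 47.3065964223264 315.9936941572935 242.58953195313822 [ 333.22071006   21.1633742  1457.50917854] [-1.67794427e+02  5.00084296e-02 -9.47138498e+01] [[ 6.54595657e+02 -1.50345592e+01 -3.49781354e+00]
 [ 2.81720023e+02  5.82390060e+02 -5.57973017e-01]]
screwdriver 0.77 [430.2, 283.3] [[ 509. -296.   15.]]
pliers 0.57 [194.6, 317.2] [[471. 330.  15.]]
pliers 0.2 [362.3, 274.2] [[ 548. -119.   15.]]
spanner 0.83 [284.8, 266.5] [[586.  85.  15.]]
mat_green 0.56 [282.0, 266.1] [[589.  93.   8.]]
mat_red 0.59 [438.3, 282.9] [[ 509. -319.    8.]]
mat_blue 0.8 [196.0, 320.8] [[462. 328.   8.]]
mat_spare 0.71 [193.8, 319.4] [[466. 334.   8.]]
mat_spare 0.55 [361.1, 278.3] [[ 539. -115.    8.]]
tape_roll 0.66 [306.3, 196.3] [[776.  13.  15.]]
hexkey_stand 0.59 [515.7, 278.9] [[ 502. -523.   15.]]
scene 56.87661634118573 322.26010669497197 245.89612841232318 [1396.01990986  581.04802338  930.05502769] [-133.1232309    -0.96992997  127.31078898] [[ 574.95782267  -33.67108476   -5.19229493]
 [1223.21768709 -636.87631101 -752.55274912]]
```

View pics/top0.png

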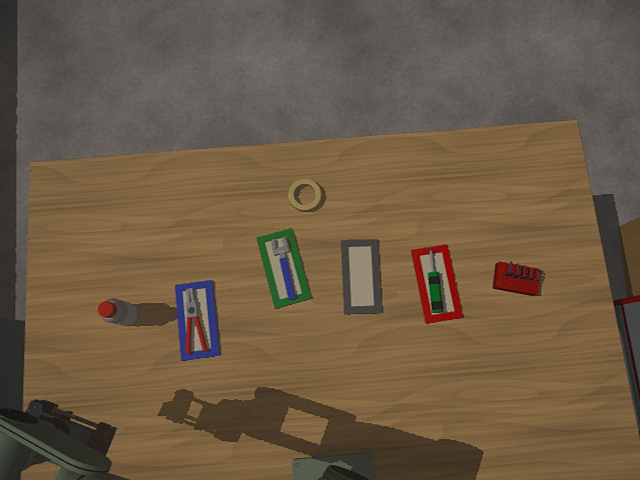

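View pics/scene0.png

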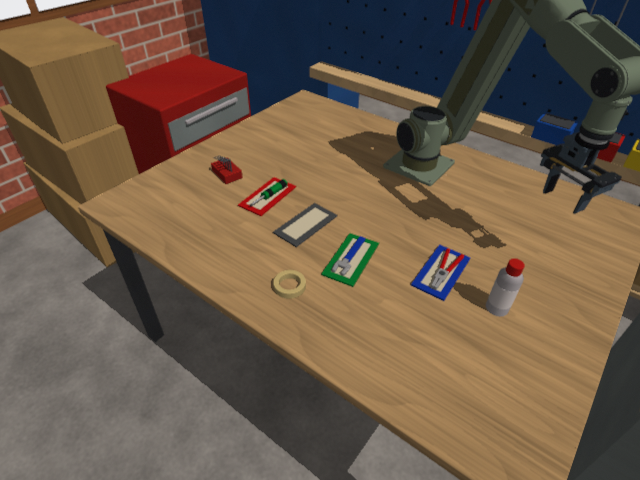

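The top picture shows pliers on the blue mat (197,320), spanner on the green (284,268), the empty grey mat (361,276) and the screwdriver on the red (437,284). The bystanders are clear of the mats, though the can is nearest, at about (110,310). I'll segment next.

```bash
cat >> h.py <<'E'
HUE={"green":(50,75),"red":(172,8),"blue":(112,128)}
def hm(hsv,c,s=110):
    a,b=HUE[c];h=hsv[...,0];m=(h>=a)&(h<=b) if a<b else (h>=a)|(h<=b)
    return m&(hsv[...,1]>s)&(hsv[...,2]>40)
def rect(xy):
    c,s,a=cv2.minAreaRect(xy.astype(np.float32)); b=cv2.boxPoints((c,s,a)); e=[b[1]-b[0],b[2]-b[1]]
    v=max(e,key=np.linalg.norm); ang=np.degrees(np.arctan2(v[1],v[0]));ang=(ang+90)%180-90
    return np.round(c,1),np.round(sorted(s),1),round(ang,1)
def mats(p):
    """mat pose by border blob, in the world at z=8"""
    hsv=cv2.cvtColor(p["frame"],cv2.COLOR_RGB2HSV); out={}
    W=world(p,np.stack(np.meshgrid(np.arange(640),np.arange(480)),-1).reshape(-1,2),8).reshape(480,640,3)
    ok=(W[...,0]>300)&(W[...,0]<750)&(abs(W[...,1])<450)
    for c in ["green","red","blue","spare"]:
        m=hm(hsv,c) if c!="spare" else (hsv[...,1]<45)&(abs(W[...,0]-545)<140)&(abs(W[...,1]+115)<90)
        m=(m&ok).astype(np.uint8)
        cs,_=cv2.findContours(m,cv2.RETR_EXTERNAL,cv2.CHAIN_APPROX_NONE)
        k=max(cs,key=lambda q:cv2.contourArea(cv2.convexHull(q)))
        out[c]=(rect(world(p,k[:,0],8)[:,:2]),cv2.convexHull(k))
    return out
E
cat > m.py <<'E'
from h import *
for n in ["top","scene"]:
    p=env.grab_frame(n)
    M=mats(p)
    for c in M: print(n,c,M[c][0])
    for tool,l in [("pliers","blue"),("spanner","green"),("screwdriver","red")]:
        hsv=cv2.cvtColor(p["frame"],cv2.COLOR_RGB2HSV)
        ins=np.zeros((480,640),np.uint8); cv2.drawContours(ins,[M[l][1]],-1,1,-1); ins=cv2.erode(ins,np.ones((3,3)))
        v,u=np.nonzero(ins); print(tool,"z",np.percentile(world(p,np.c_[u,v])[:,2],[5,50,90,99]).round(1))
    if n=="top":
        im=p["frame"][200:380,150:480,::-1]; cv2.imwrite("pics/crop0.png",cv2.resize(im,(792,432),interpolation=cv2.INTER_CUBIC))
        for q in [(190,345),(195,292),(284,244),(286,280),(433,262),(435,284),(435,305),(426,284),(361,276)]: print(q,hsv[q[1],q[0]])
E
python3 m.py
```

```text
top green (array([585.6,  90.6]), array([ 98.7, 199.6]), np.float32(10.8))
top red (array([ 509.9, -314. ]), array([101.2, 200.6]), np.float32(4.4))
top blue (array([466.1, 326.6]), array([ 99.8, 198.7]), np.float32(3.3))
top spare (array([ 545.8, -115.5]), array([ 98.1, 198.7]), np.float32(-2.9))
pliers z [ 3.7  9.9 22.  27.7]
spanner z [ 3.5  9.4 19.9 24.8]
screwdriver z [ 3.2  9.  32.5 39.7]
(190, 345) [  5 136  77]
(195, 292) [21 61 84]
(284, 244) [  0   9 115]
(286, 280) [116 158 123]
(433, 262) [17 27 84]
(435, 284) [ 70 230  93]
(435, 305) [17 46 39]
(426, 284) [ 18  62 145]
(361, 276) [ 21  53 150]
scene green (array([592.7,  93.9]), array([ 99.8, 200.1]), np.float32(10.9))
scene red (array([ 515.8, -307.9]), array([106.7, 204.7]), np.float32(4.4))
scene blue (array([473.3, 329.8]), array([100.5, 201.5]), np.float32(3.3))
scene spare (array([ 553.1, -110.2]), array([100.8, 199.7]), np.float32(-2.9))
pliers z [ 5.4  9.  21.8 25.2]
spanner z [ 5.2  8.9 19.7 23.5]
screwdriver z [ 4.5  8.7 31.5 38.5]
```

View pics/crop0.png

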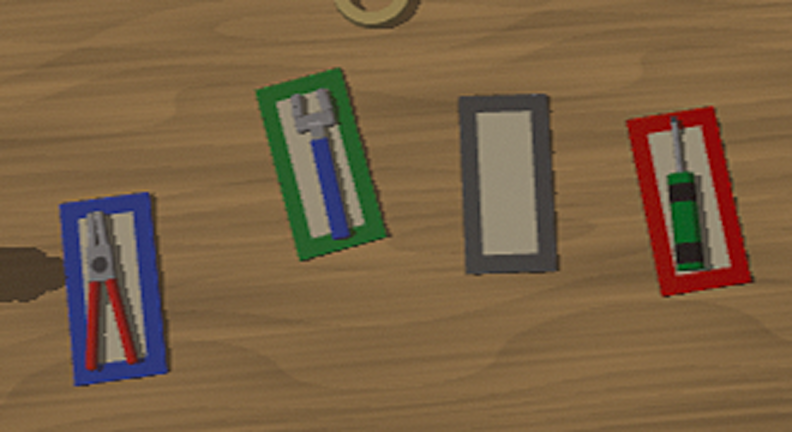

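Mat sizes come out right (about 100 x 200). The two cameras differ by about (7,4) mm, and I'll settle that against the gripper. In the crop the tool ends are: pliers tip (96,212) with handle ends (92,368) and (134,361), spanner (311,90)–(342,238), screwdriver (675,119)–(690,268).

Run:
```python
from h import *
p=env.grab_frame("top")
def w(pts,z): return world(p,np.array(pts)/2.4+[150,200],z)[:,:2]
for n,pts,z,hz in [("pliers",[(96,212),(113,365),(100,264)],20,22),("spanner",[(311,90),(342,238)],19,20),("screwdriver",[(675,119),(690,268)],22,22)]:
    q=w(pts,z); d=q[0]-q[1]; L=np.hypot(*d); a=np.degrees(np.arctan2(d[1],d[0])); m=(q[0]+q[1])/2
    g={"pliers":26,"spanner":10,"screwdriver":-20}[n]
    print(n,"mid",m.round(1),"len",L.round(1),"ang",a.round(1),"grip",(m+d/L*g).round(1),q[2:].round(1))
print(env.state()["ee_pos"],env.state()["ee_rot"],env.state()["gripper_width"])
s=env.grab_frame("scene")
for n,c in [("top",p),("scene",s)]:
    f,M,t=cam(c)
    x=np.array(env.state()["ee_pos"])+[[0,0,0],[0,0,19]]; y=(x-t)@M
    print(n,(y[:,:2]/y[:,2:]*f+[c["cx"],c["cy"]]).round(1))
```

```text
pliers mid [464.3 331.8] len 166.9 ang 4.3 grip [490.3 333.8] [[490.2 335.7]]
spanner mid [581.2  82.1] len 170.0 ang 7.6 grip [591.1  83.4] []
screwdriver mid [ 515.6 -306.2] len 165.5 ang -1.6 grip [ 495.7 -305.6] []
[237.51012586 523.66729826 214.00168381] [1.79992900e+02 1.49911692e-03 1.55604139e+02] 91.29805025634508
top [[ 88.9 425.7]
 [ 85.3 426.7]]
scene [[561.2 200.3]
 [564.  194.6]]
```

Call:
move_arm:
  plan:
    - [[1.4, -4, 0], 5.7, 0]
    - [[1.4, -4, 0], 5.7, 0]
    - [[1.4, -4, 0], 5.7, 0]
    - [[1.4, -4, 0], 5.7, 0]
    - [[1.4, -4, 0], 5.7, 0]

```text
time_s: 1.3
ee_pos: [307.8, 322.1, 214.1]
ee_rot: [180.0, 0.0, -175.6]
force: [0.0, -0.7, 0.8]
gripper_width: 91.5
gripper_force: 0.0
```

Call:
move_arm:
  plan:
    - [[3.7, 0.2, -2], 0, 0]
    - [[3.7, 0.2, -2], 0, 0]
    - [[3.7, 0.2, -2], 0, 0]
    - [[3.7, 0.2, -2], 0, 0]
    - [[3.7, 0.3, -3], 0, 0]

```text
time_s: 1.8
ee_pos: [495.0, 335.1, 104.4]
ee_rot: [179.9, 0.2, -175.9]
force: [-0.5, 0.7, -0.2]
gripper_width: 91.2
gripper_force: 0.0
```

```bash
cat > look.py <<'E'
import sys
from h import *
st=env.state(); e=np.array(st["ee_pos"]); print(st["time_s"],e.round(1),np.round(st["ee_rot"],1),st["gripper_width"])
ims=[]
for n in ["top","scene"]:
    p=env.grab_frame(n); f,M,t=cam(p)
    r=R.from_euler('xyz',st["ee_rot"],degrees=True).as_matrix(); w=st["gripper_width"]/2
    x=e+np.array([[0,0,0],[0,w,0],[0,-w,0]])@r.T; y=(x-t)@M; q=y[:,:2]/y[:,2:]*f+[p["cx"],p["cy"]]
    im=p["frame"][:,:,::-1].copy(); c=q[0].astype(int); h=50
    x0=min(max(c[0]-h,0),640-2*h); y0=min(max(c[1]-h,0),480-2*h)
    z=cv2.resize(im[y0:y0+2*h,x0:x0+2*h],(400,400),interpolation=cv2.INTER_CUBIC)
    for a in q: cv2.drawMarker(z,tuple(((a-[x0,y0]+.5)*4).astype(int)),(255,0,255),0,12,1)
    print(n,"crop origin",x0,y0); ims.append(z)
cv2.imwrite("pics/"+sys.argv[1],np.hstack(ims))
E
python3 look.py a1.png
```

```text
1.8 [495.  335.1 104.4] [ 179.9    0.2 -175.9] 91.23585084258168
top crop origin 134 254
scene crop origin 396 201
```

View pics/a1.png

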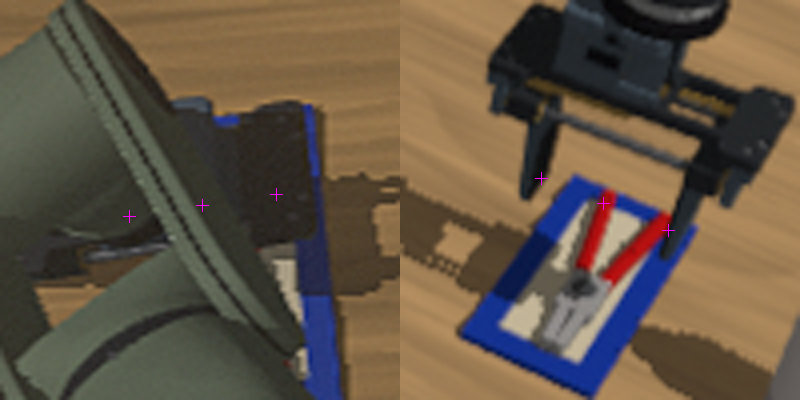

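In the scene half, the real fingertips (527,197) and (668,258) sit about 6 px below the predicted marks. The arm hides most of the pliers in the top half. I'll check with depth at the fingertips.

Run:
```python
from h import *
st=env.state(); print(np.round(st["ee_pos"],1),st["gripper_width"])
p=env.grab_frame("scene")
for a in [(527,190),(530,170),(670,248),(676,225)]:
    q=np.array([396,201])+(np.array(a)-[400,0])/4
    print(a,q,world(p,q).round(1), p["frame"][int(q[1]),int(q[0])])
f,M,t=cam(p); e=np.array(st["ee_pos"])
# table/mat plane heights seen by scene camera and top
for u in [(200,250),(400,350),(300,220),(500,380),(430,300)]: print(u,world(p,u).round(1))
```

```text
[494.7 333.5  99.1] 91.40311115066837
(527, 190) [427.75 248.5 ] [[513.7 288.7 102.1]] [32 37 41]
(530, 170) [428.5 243.5] [[512.2 286.9 118.6]] [34 39 43]
(670, 248) [463.5 263. ] [[506.1 389.7 103. ]] [36 43 52]
(676, 225) [465.   257.25] [[507.8 389.1 125.3]] [37 43 48]
(200, 250) [[ 8.399e+02 -2.875e+02 -4.000e-01]]
(400, 350) [[777.3 369.6   1.9]]
(300, 220) [[ 552.1 -133.1    9.8]]
(500, 380) [[ 7.031e+02  5.957e+02 -5.000e-01]]
(430, 300) [[585.  353.2  -1. ]]
```

Call:
move_arm:
  plan:
    - [[0.1, 0.1, -2], 0, 0]
    - [[0.1, 0, -2], 0, 0]
    - [[0, 0, -1.5], 0, 0]
    - [[0, 0, 0], 0, 0]
    - [[0, 0, 0], 0, 0]

```text
time_s: 2.45
ee_pos: [494.2, 336.1, 50.3]
ee_rot: [180.0, 0.1, -175.9]
force: [-0.1, -0.8, 0.1]
gripper_width: 91.1
gripper_force: 0.0
```

```bash
python3 look.py a2.png
```

```text
2.45 [494.2 336.1  50.3] [ 1.800e+02  1.000e-01 -1.759e+02] 91.0802339564615
top crop origin 138 257
scene crop origin 392 215
```

View pics/a2.png

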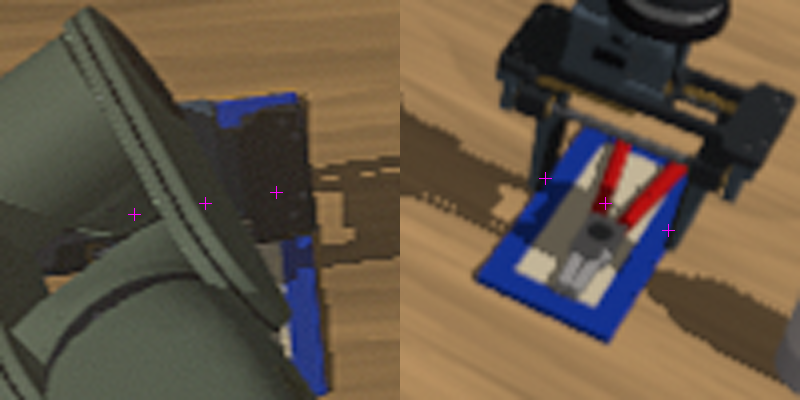

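In the scene half, the fingers straddle the pliers. The pivot shows at (600,232), the handle ends at (625,145) and (685,172), and the jaw tip at about (565,290). I'll compute pliers points in the scene frame.

Run:
```python
from h import *
p=env.grab_frame("scene"); print(np.round(env.state()["ee_pos"],1))
for n,a in [("pivot",(600,232)),("h1",(625,143)),("h2",(685,168)),("tip",(565,295)),("tipL",(535,180)),("tipR",(675,240))]:
    q=np.array([392,215])+(np.array(a)-[400,0])/4
    print(n,world(p,q,22).round(1),world(p,q).round(1))
```

```text
[495.  336.3  50.6]
pivot [[494.3 339.6  22. ]] [[496.  340.   23.7]]
h1 [[399.  313.3  22. ]] [[394.9 312.2  18.3]]
h2 [[396.  359.9  22. ]] [[389.  358.4  15.6]]
tip [[563.5 347.3  22. ]] [[555.9 345.2  13.8]]
tipL [[476.  278.7  22. ]] [[514.5 291.3  60. ]]
tipR [[468.4 384.9  22. ]] [[506.9 393.   59.6]]
```

Call:
move_arm:
  plan:
    - [[0, 0, -2], 0, 0]
    - [[0, 0, -1.6], 0, 0]
    - [[0, 0, -0.3], 0, 0]
    - [[0, 0, 0], 0, 0]

```text
time_s: 3.0
ee_pos: [494.6, 335.8, 10.3]
ee_rot: [180.0, 0.0, -175.9]
force: [0.0, -0.4, -0.1]
gripper_width: 91.4
gripper_force: 0.0
```

Call:
move_arm:
  plan:
    - [[0, 0, 0], 0, 1]
    - [[0, 0, 0], 0, 1]
    - [[0, 0, 0], 0, 1]
    - [[0, 0, 0], 0, 1]
    - [[0, 0, 0], 0, 1]
  squeeze: 35

```text
time_s: 3.5
ee_pos: [494.6, 335.7, 10.2]
ee_rot: [180.0, 0.0, -175.9]
force: [-0.2, 0.5, 0.0]
gripper_width: 54.1
gripper_force: 0.0
```

Call:
move_arm:
  plan:
    - [[0, 0, 0], 0, 1]
    - [[0, 0, 0], 0, 1]
    - [[0, 0, 0], 0, 1]
    - [[0, 0, 0], 0, 1]
    - [[0, 0, 0], 0, 1]

```text
time_s: 4.0
ee_pos: [494.5, 335.6, 9.9]
ee_rot: [-180.0, -0.0, -175.9]
force: [-0.2, 0.7, -0.1]
gripper_width: 27.6
gripper_force: 34.9
```

Call:
move_arm:
  plan:
    - [[0, 0, 1], 0, 1]
    - [[0, 0, 2], 0, 1]
    - [[0, 0, 4], 0, 1]
    - [[0, -1, 4], 0, 1]
    - [[0.5, -2, 0], 0, 1]

```text
time_s: 4.5
ee_pos: [502.5, 308.4, 126.5]
ee_rot: [179.6, 0.6, -175.8]
force: [1.0, -0.4, -2.4]
gripper_width: 27.8
gripper_force: 34.9
```

Call:
move_arm:
  plan:
    - [[0.8, -4, 0], -0.7, 1]
    - [[0.8, -4, 0], -0.7, 1]
    - [[0.8, -4, 0], -0.7, 1]
    - [[0.8, -4, 0], -0.7, 1]
    - [[0.8, -4, 0], -0.7, 1]

```text
time_s: 5.0
ee_pos: [539.6, 104.1, 120.6]
ee_rot: [180.0, 0.0, -179.4]
force: [0.1, -0.2, -2.2]
gripper_width: 27.2
gripper_force: 34.9
```

Call:
move_arm:
  plan:
    - [[0.8, -4, 0], -0.7, 1]
    - [[0.8, -4, 0], -0.7, 1]
    - [[0.8, -4, 0], -0.7, 1]
    - [[0.8, -4, 0], -0.7, 1]
    - [[0.5, -4, 0], -0.7, 1]

```text
time_s: 5.5
ee_pos: [576.8, -96.0, 120.6]
ee_rot: [180.0, 0.0, 177.1]
force: [0.6, 1.3, -1.5]
gripper_width: 27.7
gripper_force: 34.9
```

Call:
move_arm:
  plan:
    - [[0, -2, 0], 0, 1]
    - [[0, 0, 0], 0, 1]
    - [[0, 0, 0], 0, 1]

```text
time_s: 5.8
ee_pos: [576.3, -114.2, 120.2]
ee_rot: [180.0, -0.0, 177.0]
force: [-0.1, 0.0, -1.9]
gripper_width: 27.3
gripper_force: 34.9
```

Call:
move_arm:
  plan:
    - [[0, 0, -4], 0, 1]
    - [[0, 0, -3.5], 0, 1]
    - [[0, 0, -2], 0, 1]
    - [[0, 0, -1], 0, 1]
    - [[0, 0, -0.4], 0, 1]

```text
time_s: 6.3
ee_pos: [576.3, -113.2, 10.4]
ee_rot: [180.0, -0.1, 177.2]
force: [0.5, -0.6, -2.3]
gripper_width: 27.9
gripper_force: 34.9
```

Call:
move_arm:
  plan:
    - [[0, 0, 0], 0, 1]
    - [[0, 0, 0], 0, 1]
    - [[0, 0, 0], 0, 0.65]
    - [[0, 0, 0], 0, 0.5]
    - [[0, 0, 0], 0, 0]

```text
time_s: 6.8
ee_pos: [577.0, -114.5, 11.7]
ee_rot: [-180.0, 0.1, 177.1]
force: [0.1, 0.3, -0.4]
gripper_width: 45.2
gripper_force: 0.0
```

Call:
move_arm:
  plan:
    - [[0, 0, 0], 0, 0]
    - [[0, 0, 0], 0, 0]
    - [[0, 0, 0], 0, 0]
    - [[0, 0, 0], 0, 0]
    - [[0, 0, 0], 0, 0]

```text
time_s: 7.3
ee_pos: [576.5, -114.4, 10.9]
ee_rot: [180.0, -0.0, 177.1]
force: [-0.3, 0.8, 0.2]
gripper_width: 85.3
gripper_force: 0.0
```

Call:
move_arm:
  plan:
    - [[0, 0, 2], 0, 0]
    - [[0, 0, 3], 0, 0]
    - [[0, 0, 4], 0, 0]
    - [[0, 2, 2], 1, 0]
    - [[0, 2, 0], 1, 0]

```text
time_s: 7.8
ee_pos: [578.8, -74.6, 124.8]
ee_rot: [-179.9, 0.4, 179.1]
force: [0.1, -0.3, 0.7]
gripper_width: 91.0
gripper_force: 0.0
```

Call:
move_arm:
  plan:
    - [[0.5, 4, 0], 2.1, 0]
    - [[0.5, 4, 0], 2.1, 0]
    - [[0.5, 4, 0], 2.1, 0]
    - [[0.5, 4, 0], 2.2, 0]
    - [[0, 0, 0], 0, 0]

```text
time_s: 8.3
ee_pos: [596.9, 90.1, 120.9]
ee_rot: [179.9, 0.1, -172.1]
force: [-0.7, -1.3, -0.5]
gripper_width: 91.2
gripper_force: 0.0
```

Call:
move_arm:
  plan:
    - [[0, 0, -4], 0, 0]
    - [[0, 0, -2.5], 0, 0]
    - [[0, 0, -1], 0, 0]
    - [[0, 0, 0], 0, 0]
    - [[0, 0, 0], 0, 0]

```text
time_s: 8.8
ee_pos: [597.4, 85.3, 47.0]
ee_rot: [-180.0, 0.1, -172.4]
force: [0.3, -0.4, -0.2]
gripper_width: 91.0
gripper_force: 0.0
```

Run:
```python
from h import *
p=env.grab_frame("scene"); print(np.round(env.state()["ee_pos"],1))
cv2.imwrite("pics/b1.png",cv2.resize(p["frame"][160:310,260:460,::-1],(800,600),interpolation=cv2.INTER_CUBIC))
np.save("b1.npy",p["z_map"])
```

```text
[597.7  85.4  47.4]
```

View pics/b1.png

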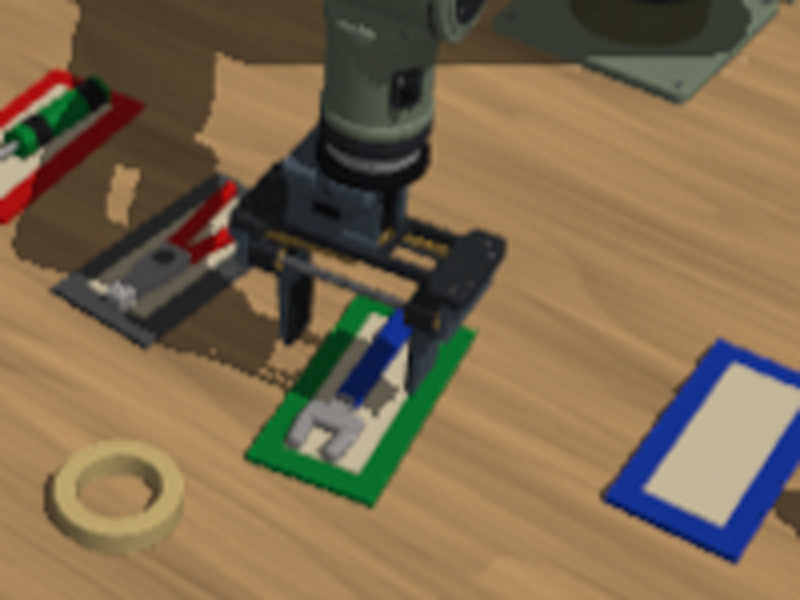

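The pliers lie centred on the grey mat at about (165,255), and the spanner is between the fingers at about (375,365). I'll descend and grip.

Call:
move_arm:
  plan:
    - [[0, 0, -2], 0, 0]
    - [[0, 0, -1.4], 0, 0]
    - [[0, 0, -0.3], 0, 0]
    - [[0, 0, 0], 0, 1]
    - [[0, 0, 0], 0, 1]

```text
time_s: 9.35
ee_pos: [597.1, 85.7, 9.6]
ee_rot: [180.0, 0.1, -172.4]
force: [-0.4, -1.3, -0.2]
gripper_width: 78.1
gripper_force: 0.0
```

Call:
move_arm:
  plan:
    - [[0, 0, 0], 0, 1]
    - [[0, 0, 0], 0, 1]
    - [[0, 0, 0], 0, 1]
    - [[0, 0, 0], 0, 1]
    - [[0, 0, 0], 0, 1]

```text
time_s: 9.85
ee_pos: [596.6, 85.7, 9.1]
ee_rot: [180.0, 0.0, -172.4]
force: [-0.8, 0.3, -0.1]
gripper_width: 38.0
gripper_force: 0.0
```

Call:
move_arm:
  plan:
    - [[0, 0, 0], 0, 1]
    - [[0, 0, 0], 0, 1]
    - [[0, 0, 0], 0, 1]
    - [[0, 0, 0], 0, 1]
    - [[0, 0, 0], 0, 1]

```text
time_s: 10.35
ee_pos: [596.5, 85.7, 9.0]
ee_rot: [180.0, -0.0, -172.4]
force: [1.3, 0.1, 0.3]
gripper_width: 19.3
gripper_force: 34.9
```

Call:
move_arm:
  plan:
    - [[0, 0, 1], 0, 1]
    - [[0, 0, 2], 0, 1]
    - [[0, 0, 4], 0, 1]
    - [[0, 0, 3], 0, 1]
    - [[-1, 2, 0], 0, 1]

```text
time_s: 10.85
ee_pos: [590.7, 104.6, 114.4]
ee_rot: [-180.0, 0.6, -172.5]
force: [-0.2, 1.0, -2.2]
gripper_width: 19.6
gripper_force: 34.9
```

Call:
move_arm:
  plan:
    - [[-2, 4, 0], -0.9, 1]
    - [[-2, 4, 0], -0.9, 1]
    - [[-2, 4, 0], -0.9, 1]
    - [[-2, 4, 0], -0.9, 1]
    - [[-1.5, 4, 0], -0.7, 1]

```text
time_s: 11.35
ee_pos: [489.8, 306.8, 109.4]
ee_rot: [-180.0, -0.0, -176.7]
force: [0.6, -0.2, -2.3]
gripper_width: 19.6
gripper_force: 34.9
```

Call:
move_arm:
  plan:
    - [[-1, 2.3, 0], 0, 1]
    - [[0, 0, 0], 0, 1]
    - [[0, 0, 0], 0, 1]
    - [[0, 0, 0], 0, 1]

```text
time_s: 11.75
ee_pos: [481.7, 327.7, 109.1]
ee_rot: [-180.0, -0.0, -176.7]
force: [0.2, -0.3, -2.5]
gripper_width: 19.7
gripper_force: 34.9
```

Call:
move_arm:
  plan:
    - [[0, 0.1, -4], 0, 1]
    - [[0, 0, -3], 0, 1]
    - [[0, 0, -1.6], 0, 1]
    - [[0, 0, -0.8], 0, 1]
    - [[0, 0, -0.5], 0, 1]

```text
time_s: 12.25
ee_pos: [482.0, 328.8, 9.6]
ee_rot: [-180.0, -0.0, -176.8]
force: [0.2, -0.1, -2.1]
gripper_width: 19.9
gripper_force: 34.9
```

Call:
move_arm:
  plan:
    - [[0, 0, 0], 0, 1]
    - [[0, 0, 0], 0, 1]
    - [[0, 0, 0], 0, 0.75]
    - [[0, 0, 0], 0, 0.6]
    - [[0, 0, 0], 0, 0]

```text
time_s: 12.75
ee_pos: [482.0, 330.0, 10.8]
ee_rot: [179.9, 0.1, -176.7]
force: [0.0, -0.9, 0.3]
gripper_width: 36.1
gripper_force: 0.0
```

Call:
move_arm:
  plan:
    - [[0, 0, 0], 0, 0]
    - [[0, 0, 0], 0, 0]
    - [[0, 0, 0], 0, 0]
    - [[0, 0, 0], 0, 0]
    - [[0, 0, 0], 0, 0]

```text
time_s: 13.25
ee_pos: [481.5, 329.6, 9.9]
ee_rot: [180.0, -0.0, -176.7]
force: [-0.6, 0.5, -0.0]
gripper_width: 76.1
gripper_force: 0.0
```

Call:
move_arm:
  plan:
    - [[0, 0, 2], 0, 0]
    - [[0, 0, 3], 0, 0]
    - [[0, 0, 4], 0, 0]
    - [[0, -2, 2], 0, 0]
    - [[0, -4, 0], 0, 0]

```text
time_s: 13.75
ee_pos: [484.0, 272.1, 123.6]
ee_rot: [179.7, 0.5, -176.5]
force: [1.8, -0.6, -0.6]
gripper_width: 91.5
gripper_force: 0.0
```

Call:
move_arm:
  plan:
    - [[0.1, -4.5, 0], -0.4, 0]
    - [[0.1, -4.5, 0], -0.4, 0]
    - [[0.1, -4.5, 0], -0.4, 0]
    - [[0.1, -4.5, 0], -0.4, 0]
    - [[0.1, -4.5, 0], -0.4, 0]

```text
time_s: 14.25
ee_pos: [486.3, 43.0, 120.1]
ee_rot: [180.0, 0.0, -178.7]
force: [0.8, -1.1, 0.3]
gripper_width: 91.4
gripper_force: 0.0
```

Call:
move_arm:
  plan:
    - [[0.2, -4.5, 0], -0.4, 0]
    - [[0.2, -4.5, 0], -0.4, 0]
    - [[0.2, -4.5, 0], -0.4, 0]
    - [[0.2, -4.5, 0], -0.4, 0]
    - [[0.2, -4.5, 0], -0.4, 0]

```text
time_s: 14.75
ee_pos: [496.3, -182.2, 120.1]
ee_rot: [180.0, 0.0, 179.3]
force: [0.9, -0.3, -0.2]
gripper_width: 91.0
gripper_force: 0.0
```

Call:
move_arm:
  plan:
    - [[0.2, -4.5, 0], -0.5, 0]
    - [[0.2, -4.5, 0], -0.4, 0]
    - [[0, -3.4, 0], 0, 0]
    - [[0, 0, -2], 0, 0]
    - [[0, 0, -2], 0, 0]

```text
time_s: 15.25
ee_pos: [500.6, -306.0, 79.8]
ee_rot: [-180.0, 0.1, 178.3]
force: [-1.1, 0.7, -0.5]
gripper_width: 91.2
gripper_force: 0.0
```

Call:
move_arm:
  plan:
    - [[0, 0, -2], 0, 0]
    - [[0, 0, 0], 0, 0]
    - [[0, 0, 0], 0, 0]
    - [[0, 0, 0], 0, 0]

```text
time_s: 15.65
ee_pos: [501.3, -304.7, 61.2]
ee_rot: [-179.9, 0.1, 178.4]
force: [1.0, 0.8, 0.6]
gripper_width: 91.2
gripper_force: 0.0
```

Run:
```python
from h import *
p=env.grab_frame("scene"); print(np.round(env.state()["ee_pos"],1))
cv2.imwrite("pics/c1.png",np.hstack([cv2.resize(p["frame"][130:230,210:310,::-1],(400,400),interpolation=cv2.INTER_CUBIC),cv2.resize(p["frame"][220:320,390:490,::-1],(400,400),interpolation=cv2.INTER_CUBIC)]))
```

```text
[ 501.3 -304.7   61.3]
```

View pics/c1.png

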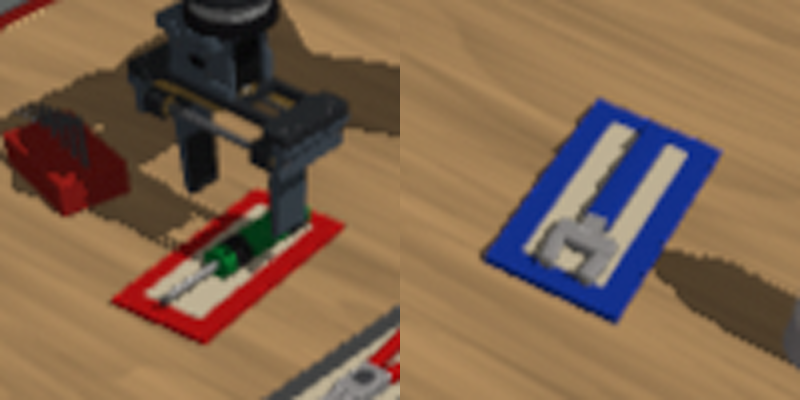

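The spanner is centred on the blue mat (right half, about (590,215)), and the gripper is over the screwdriver handle (left half, about (255,235)).

Call:
move_arm:
  plan:
    - [[0, 0, -2.5], 0, 0]
    - [[0, 0, -1.7], 0, 0]
    - [[0, 0, -0.6], 0, 0]
    - [[0, 0, 0], 0, 1]
    - [[0, 0, 0], 0, 1]

```text
time_s: 16.2
ee_pos: [501.3, -304.8, 13.0]
ee_rot: [-179.9, 0.1, 178.4]
force: [-0.3, -0.8, 0.2]
gripper_width: 78.1
gripper_force: 0.0
```

Call:
move_arm:
  plan:
    - [[0, 0, 0], 0, 1]
    - [[0, 0, 0], 0, 1]
    - [[0, 0, 0], 0, 1]
    - [[0, 0, 0], 0, 1]
    - [[0, 0, 0], 0, 1]

```text
time_s: 16.7
ee_pos: [500.5, -304.4, 12.1]
ee_rot: [-180.0, 0.0, 178.4]
force: [-0.6, -0.9, 0.3]
gripper_width: 38.2
gripper_force: 0.0
```

Call:
move_arm:
  plan:
    - [[0, 0, 0], 0, 1]
    - [[0, 0, 0], 0, 1]
    - [[0, 0, 0], 0, 1]
    - [[0, 0, 0], 0, 1]

```text
time_s: 17.1
ee_pos: [500.6, -304.4, 12.0]
ee_rot: [-180.0, 0.0, 178.4]
force: [0.1, -0.6, 0.8]
gripper_width: 28.0
gripper_force: 35.0
```

Call:
move_arm:
  plan:
    - [[0, 0, 1], 0, 1]
    - [[0, 0, 2], 0, 1]
    - [[0, 0, 4], 0, 1]
    - [[0, 0, 3], 0, 1]
    - [[0.4, 2, 0], 0.4, 1]

```text
time_s: 17.6
ee_pos: [507.2, -287.4, 117.3]
ee_rot: [-179.7, 0.5, 178.7]
force: [0.5, 0.6, -1.3]
gripper_width: 27.7
gripper_force: 35.0
```

Call:
move_arm:
  plan:
    - [[0.8, 4, 0], 1.3, 1]
    - [[0.8, 4, 0], 1.3, 1]
    - [[0.8, 4, 0], 1.3, 1]
    - [[0.8, 4, 0], 1.3, 1]
    - [[0.8, 4, 0], 1.3, 1]

```text
time_s: 18.1
ee_pos: [544.5, -82.6, 112.6]
ee_rot: [180.0, 0.0, -174.7]
force: [1.1, -0.7, -1.3]
gripper_width: 28.0
gripper_force: 35.0
```

Call:
move_arm:
  plan:
    - [[0.7, 4, 0], 1.4, 1]
    - [[0.7, 4, 0], 1.4, 1]
    - [[0.7, 4, 0], 1.4, 1]
    - [[0.6, 4, 0], 1.3, 1]
    - [[0, 1.3, 0], 0, 1]

```text
time_s: 18.6
ee_pos: [572.0, 92.3, 112.5]
ee_rot: [179.9, 0.1, -169.0]
force: [-0.9, -0.4, -1.6]
gripper_width: 27.7
gripper_force: 35.0
```

Call:
move_arm:
  plan:
    - [[0, 0, 0], 0, 1]
    - [[0, 0, 0], 0, 1]
    - [[0, 0, 0], 0, 1]

```text
time_s: 18.9
ee_pos: [571.2, 87.2, 112.1]
ee_rot: [-180.0, -0.0, -169.3]
force: [-0.1, 0.6, -1.1]
gripper_width: 27.5
gripper_force: 35.0
```

Call:
move_arm:
  plan:
    - [[0, 0.1, -4], 0, 1]
    - [[0, 0, -3], 0, 1]
    - [[0, 0, -1.6], 0, 1]
    - [[0, 0, -0.8], 0, 1]
    - [[0, 0, -0.5], 0, 1]

```text
time_s: 19.4
ee_pos: [571.6, 88.6, 12.7]
ee_rot: [-180.0, -0.0, -169.3]
force: [0.1, 0.7, -0.6]
gripper_width: 27.8
gripper_force: 35.0
```

Call:
move_arm:
  plan:
    - [[0, 0, 0], 0, 1]
    - [[0, 0, 0], 0, 1]
    - [[0, 0, 0], 0, 0.65]
    - [[0, 0, 0], 0, 0.5]
    - [[0, 0, 0], 0, 0]

```text
time_s: 19.9
ee_pos: [571.9, 89.8, 13.6]
ee_rot: [180.0, 0.1, -169.2]
force: [-0.2, -0.7, 0.5]
gripper_width: 45.0
gripper_force: 0.0
```

Call:
move_arm:
  plan:
    - [[0, 0, 0], 0, 0]
    - [[0, 0, 0], 0, 0]
    - [[0, 0, 0], 0, 0]
    - [[0, 0, 0], 0, 0]
    - [[0, 0, 0], 0, 0]

```text
time_s: 20.4
ee_pos: [571.5, 89.7, 12.9]
ee_rot: [180.0, -0.0, -169.2]
force: [1.1, -0.5, -0.6]
gripper_width: 85.5
gripper_force: 0.0
```

Call:
move_arm:
  plan:
    - [[0, 0, 2], 0, 0]
    - [[0, 0, 3], 0, 0]
    - [[0, 0, 4], 0, 0]
    - [[0, -2, 2], -2, 0]
    - [[0, -2, 0], -2, 0]

```text
time_s: 20.9
ee_pos: [573.8, 49.8, 126.8]
ee_rot: [-180.0, 0.4, -173.2]
force: [0.8, -0.6, -0.1]
gripper_width: 91.3
gripper_force: 0.0
```

Call:
move_arm:
  plan:
    - [[0.1, -4, 0], -2.5, 0]
    - [[0.1, -4, 0], -2.4, 0]
    - [[0.1, -4, 0], -2.4, 0]
    - [[0.2, -4, 0], -2.4, 0]
    - [[0, -0.4, -2], 0, 0]

```text
time_s: 21.4
ee_pos: [578.8, -119.0, 105.2]
ee_rot: [-179.9, 0.4, 176.8]
force: [0.6, 0.6, -0.2]
gripper_width: 91.7
gripper_force: 0.0
```

Call:
move_arm:
  plan:
    - [[0, 0, -4], 0, 0]
    - [[0, 0, -2], 0, 0]
    - [[0, 0, 0], 0, 0]
    - [[0, 0, 0], 0, 0]
    - [[0, 0, 0], 0, 0]

```text
time_s: 21.9
ee_pos: [577.8, -114.5, 44.5]
ee_rot: [-180.0, 0.2, 177.1]
force: [-0.1, -0.3, 1.0]
gripper_width: 91.2
gripper_force: 0.0
```

Run:
```python
from h import *
p=env.grab_frame("scene"); print(np.round(env.state()["ee_pos"],1))
cv2.imwrite("pics/d1.png",cv2.resize(p["frame"][170:300,250:420,::-1],(785,600),interpolation=cv2.INTER_CUBIC))
```

```text
[ 577.8 -114.4   44.6]
```

View pics/d1.png

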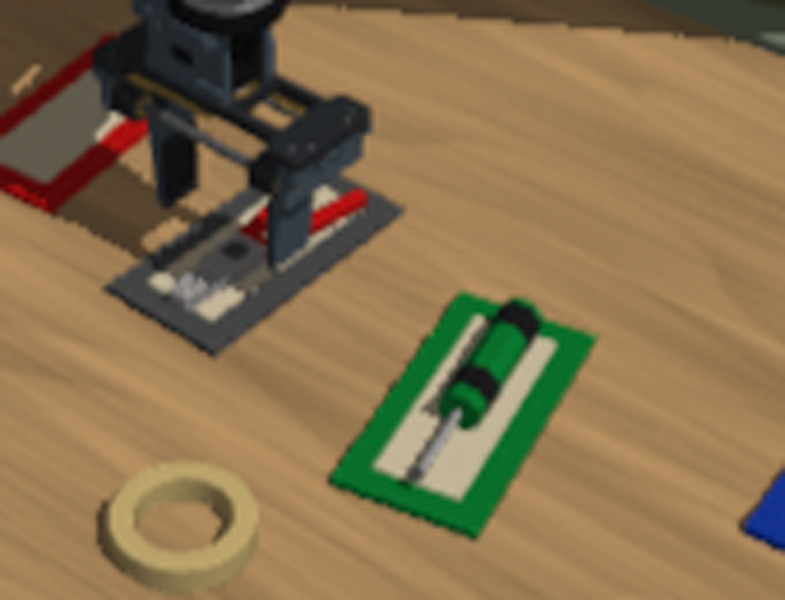

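The screwdriver looks well placed on green at (475,400). The pliers joint (240,250) is under the open fingers. I'll grip.

Call:
move_arm:
  plan:
    - [[0, 0, -2], 0, 0]
    - [[0, 0, -1.1], 0, 0]
    - [[0, 0, -0.2], 0, 0]
    - [[0, 0, 0], 0, 1]
    - [[0, 0, 0], 0, 1]

```text
time_s: 22.45
ee_pos: [577.1, -114.4, 10.6]
ee_rot: [-180.0, 0.1, 177.1]
force: [-0.0, -0.8, 0.6]
gripper_width: 78.2
gripper_force: 0.0
```

Call:
move_arm:
  plan:
    - [[0, 0, 0], 0, 1]
    - [[0, 0, 0], 0, 1]
    - [[0, 0, 0], 0, 1]
    - [[0, 0, 0], 0, 1]
    - [[0, 0, 0], 0, 1]

```text
time_s: 22.95
ee_pos: [576.5, -114.3, 10.0]
ee_rot: [180.0, 0.0, 177.1]
force: [0.9, -0.4, -0.6]
gripper_width: 38.0
gripper_force: 0.0
```

Call:
move_arm:
  plan:
    - [[0, 0, 0], 0, 1]
    - [[0, 0, 0], 0, 1]
    - [[0, 0, 0], 0, 1]
    - [[0, 0, 0], 0, 1]

```text
time_s: 23.35
ee_pos: [576.5, -114.3, 10.0]
ee_rot: [180.0, -0.0, 177.1]
force: [-0.4, -0.3, 0.3]
gripper_width: 27.9
gripper_force: 34.9
```

Call:
move_arm:
  plan:
    - [[0, 0, 1], 0, 1]
    - [[0, 0, 2], 0, 1]
    - [[0, 0, 4], 0, 1]
    - [[0, 0, 3], 0, 1]
    - [[-0.4, -2, 0], 0.7, 1]

```text
time_s: 23.85
ee_pos: [575.9, -133.6, 115.4]
ee_rot: [-179.9, 0.6, 178.0]
force: [1.0, 0.3, -0.9]
gripper_width: 27.7
gripper_force: 34.9
```

Call:
move_arm:
  plan:
    - [[-0.8, -4, 0], 1.6, 1]
    - [[-0.8, -4, 0], 1.6, 1]
    - [[-0.8, -4, 0], 1.7, 1]
    - [[-0.8, -4, 0], 1.7, 1]
    - [[0, -1.6, 0], 0, 1]

```text
time_s: 24.35
ee_pos: [539.3, -313.7, 110.5]
ee_rot: [-179.9, -0.0, -175.7]
force: [-0.6, 0.4, -0.3]
gripper_width: 28.0
gripper_force: 34.9
```

Call:
move_arm:
  plan:
    - [[0, 0, 0], 0, 1]
    - [[0, 0, 0], 0, 1]
    - [[0, 0, 0], 0, 1]

```text
time_s: 24.65
ee_pos: [540.7, -308.8, 110.0]
ee_rot: [179.9, -0.0, -175.5]
force: [-0.1, 0.5, -1.9]
gripper_width: 27.8
gripper_force: 34.9
```

Call:
move_arm:
  plan:
    - [[0, -0.1, -4], 0, 1]
    - [[0, 0, -3], 0, 1]
    - [[0, 0, -1.6], 0, 1]
    - [[0, 0, -0.8], 0, 1]
    - [[0, 0, -0.5], 0, 1]

```text
time_s: 25.15
ee_pos: [540.9, -310.3, 10.7]
ee_rot: [180.0, -0.0, -175.5]
force: [-0.1, -0.3, -2.1]
gripper_width: 27.8
gripper_force: 34.9
```

Call:
move_arm:
  plan:
    - [[0, 0, 0], 0, 1]
    - [[0, 0, 0], 0, 1]
    - [[0, 0, 0], 0, 0.65]
    - [[0, 0, 0], 0, 0.5]
    - [[0, 0, 0], 0, 0]

```text
time_s: 25.65
ee_pos: [540.9, -311.6, 11.7]
ee_rot: [-180.0, 0.1, -175.6]
force: [0.2, -0.0, 0.1]
gripper_width: 44.9
gripper_force: 0.0
```

Call:
move_arm:
  plan:
    - [[0, 0, 0], 0, 0]
    - [[0, 0, 0], 0, 0]
    - [[0, 0, 0], 0, 0]
    - [[0, 0, 0], 0, 0]
    - [[0, 0, 0], 0, 0]

```text
time_s: 26.15
ee_pos: [540.5, -311.3, 10.9]
ee_rot: [180.0, -0.0, -175.6]
force: [-0.5, 1.1, 0.6]
gripper_width: 85.1
gripper_force: 0.0
```

Call:
move_arm:
  plan:
    - [[0, 0, 2], 0, 0]
    - [[0, 0, 3], 0, 0]
    - [[0, 0, 4], 0, 0]
    - [[0, 0, 4], 0, 0]
    - [[-4, 0, 2], 0, 0]

```text
time_s: 26.65
ee_pos: [505.2, -312.8, 164.7]
ee_rot: [-179.7, 0.5, -175.5]
force: [-0.3, -0.7, 0.5]
gripper_width: 91.3
gripper_force: 0.0
```

Call:
move_arm:
  plan:
    - [[-4, 0, 1], 0, 0]
    - [[-4, 0, 1], 0, 0]
    - [[-4, 0, 0], 0, 0]
    - [[-4, 0, 0], 0, 0]
    - [[0, 0, 0], 0, 0]

```text
time_s: 27.15
ee_pos: [336.2, -310.2, 181.1]
ee_rot: [179.9, -0.1, -175.8]
force: [-0.1, 0.1, -0.9]
gripper_width: 91.1
gripper_force: 0.0
```

Run:
```python
from h import *
p=env.grab_frame("top"); M=mats(p)
for c in M: print(c,M[c][0])
cv2.imwrite("pics/e1.png",cv2.resize(p["frame"][200:380,150:480,::-1],(792,432),interpolation=cv2.INTER_CUBIC))
```

```text
green (array([585.7,  90.4]), array([ 99.1, 199.6]), np.float32(10.8))
red (array([ 510. , -313.9]), array([101.2, 200.8]), np.float32(4.4))
blue (array([466.1, 326.6]), array([ 99.7, 198.8]), np.float32(3.4))
spare (array([ 545.8, -115.5]), array([ 98.1, 198.7]), np.float32(-2.9))
```

View pics/e1.png

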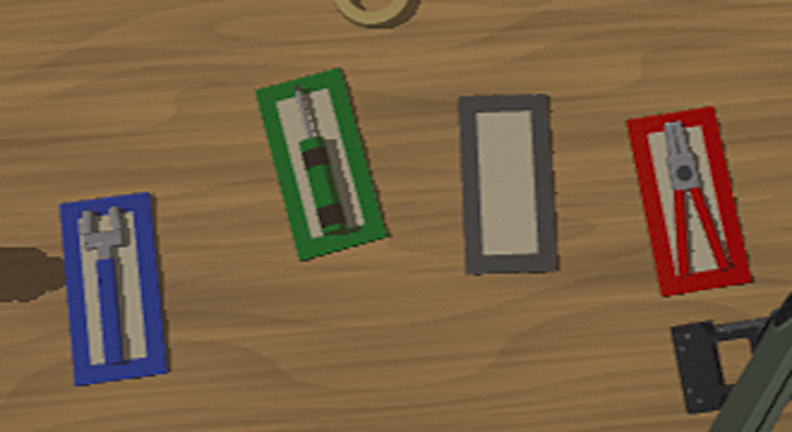

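All three tools lie on their own mats and the grey mat is empty. Ends in the crop: spanner (102,209)–(115,363), screwdriver (299,89)–(334,232), pliers (674,122) to (684,275)/(729,268).

Run:
```python
from h import *
p=env.grab_frame("top")
for n,pts,z,m,am in [("spanner",[(102,209),(115,363)],19,(466.1,326.6),3.4),("screwdriver",[(299,89),(334,232)],22,(585.7,90.5),10.8),("pliers",[(674,122),(706.5,271.5)],20,(510,-313.9),4.4)]:
    q=world(p,np.array(pts)/2.4+[150,200],z)[:,:2]; d=q[0]-q[1]
    print(n,"off",((q[0]+q[1])/2-m).round(1),"len",np.hypot(*d).round(1),"dang",(np.degrees(np.arctan2(d[1],d[0]))-am).round(1))
```

```text
spanner off [0.7 1. ] len 167.6 dang -0.6
screwdriver off [-0.2  2.3] len 165.5 dang -1.2
pliers off [ 1.6 -0.7] len 168.2 dang 0.5
```

All three are within about 2.5 mm and 1.5° of their mats. Handing in.

```bash
python3 -c "
from workcell import env
print(env.job_done())"
```

```text
the job is handed in; nothing more can be done
None
```

I parked the pliers on the grey mat, moved each tool to its own mat (within about 2.5 mm and 1.5° by camera), emptied the grey mat, and handed the job in at about 27 s; it returned no verdict.

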